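# Close the vacuum pump's intake filter

### The arm

A 6-joint arm with a two-finger parallel gripper is mounted at the origin on the work surface. World frame = base frame: x ahead of the robot, y to its left, z up, the work surface at z = 0. Lengths are in m, angles in rad, forces in N, time in s.
With the tool pointing down it reaches from about 0.25 to 0.775 m from the base axis. Payload 4 kg.
Tool frame: the origin (TCP) lies on the centre line of the jaws, within the pads' length; the fingertips stand 8 mm ahead of it and the grasp point (between the pads) lies 11 mm behind it; y points along the fingers, x is the direction in which the jaws open and shut, and the axes are right-handed (so a half turn about y gives the same grasp; the last joint's range is limited). The gripper opens to 94 mm and grips with 3 to 60 N. Pads are 16 mm wide; open, the fingers measure 119 mm over their backs; the gripper's body (75 mm by 177 mm) begins 78 mm behind the grasp point.
Start: joints at [-1.231, 0.087, 1.371, -0, 1.684, -0.103], TCP at [0.236, -0.497, 0.214] pointing down, gripper open.
Joint ranges: [-3.1, 3.1], [-0.76, 2.03], [0.27, 2.55], [-1.08, 4.22], [0.17, 2.65], [-2.57, 2.57]. Speed limits (rad/s): [2.79, 2.79, 3.14, 3.14, 3.14, 3.14].

### API

Orientations are given as [roll, pitch, yaw] about the fixed x, y, z axes, in that order (R = Rz(yaw) Ry(pitch) Rx(roll)).
In Python, from bench import robot gives the robot as it stands.
- The arm moves only by the tool step_arm, never from a script. Its argument "commands" is a list of rows, each an object with "xyz": the shift along the world's x, y, z in m, a list of three; "twist": the turn, a rotation vector about the world's x, y, z in degrees, a list of three. In form: [{"xyz": [tx, ty, tz], "twist": [ax, ay, az]}, ...]. A call has 1 to 12 rows; each row is the pose to reach, as a shift and turn from the pose commanded when the call began; what a row does not reach only later rows make up. A row lasts 1/12 s, in which the tool goes at most 41.7 mm and 7.16 degrees, less where a joint would pass 70% of its speed; a pose out of reach is approached as far as the arm can. A call with a gripper value outside its range is refused whole. "fingers" is the closure in counts, from 0 (fully open) to 255 (shut), set as the call begins (left out, the last holds). The fingers move at their own pace and stop on an object; the grip force is fixed at half the most. Time passes only in rows, so rows that repeat a pose let the fingers close. It gives the time, the measured TCP pose, the force and the opening at its end, in the units of the state.
- robot.get_obs(): the state, without advancing time (a new reading comes with each control period).
- robot.snapshot(name): name is "side" or "top" or "wrist"; returns (picture, depth): 400x640x3 uint8, red, green, blue; 400x640 float32, m along the optical axis (not along the pixel's ray), 0 where there is no reading.
- robot.camera_info(name): a dict with "fx", "fy", "cx", "cy" (pixels), "R" (3x3) and "t" (3): a world point X has camera coordinates R X + t. Camera axes: x right, y down, z forward; pixel columns grow to the right and rows downward; lengths in m; the calibration is good to about 2 mm. A picture is of the moment at which its call begins: read the wrist's pose just before it. camera_info takes no time and is no camera call; for the wrist camera it gives the pose at the moment of the call.
- robot.close_job(): hands the job in, once; it reports no verdict.
The state is a dict: "time": time; "joint_positions": joint angles; "qvel": joint speeds; "joint_torque": joint torques, N m; "tool_pos": TCP position; "ee_rot": TCP orientation; "wrist_force": force on the tool from outside, world axes, zero at the start; "wrist_torque": the same for the moment, N m; "width": finger opening in m.
Only numpy, scipy, OpenCV 4.12 (cv2) and the standard library are available. Lean on these libraries where they do the work, as an engineer would, in place of code of your own. Each camera call takes 0.05 s, during which the arm holds its last target.

### The job

The lid of the pump's intake filter is on its stud but lies turned out of line on the rim. Turn it square to the filter housing so that it drops fully home over the rim, then spin the wing nut down clockwise until it is snug on the lid. Leave the other things on the bench where they are.

Things in the scene. Friction and masses are not known exactly. Their poses are not given: they have to be found in the camera images.
- filter_seat (a point): Fixed point on the stud's axis in the plane of the filter housing's rim, 175 mm above the bench; x along the housing's long side (the motor, under 135 mm tall, lies towards +x), z up. The housing is a white tub 144 (x) by 104 mm (y) outside; its 12 mm steel stud ends 39 mm above the rim. A hose nozzle sticks out on the +y side, its top 22 mm below the rim.
- lid: Grey steel lid, loose on the stud, 0.2-0.5 kg: plate 156 (x) by 116 mm (y), 3 mm thick, hole 16 mm, a 3 mm thick lip hanging 6 mm below its edge. Origin: centre of the plate's underside, z up. It starts 25-90 degrees out of line, either way, lip on the rim, origin 6 mm above filter_seat. Turned square (either way round) it falls over the rim, 3 mm play; origin then level with that point.
- wing_nut: Round foot of the brass wing nut on the steel stud, 29 mm diameter, 3 mm thick. Origin: centre of its underside, on the stud's axis; it does not turn but moves down as the nut is turned. It starts 6.5-10 mm above the top of the seated lid (1-4 mm above the lid as found).
- nut_wings (a point): Turning part of the wing nut: boss of 23 mm diameter with two upright wings, 6 mm thick, along this frame's +x and -x, reaching 32 mm from the axis and 33 mm above the foot's underside. The point is on the axis, 23.5 mm above the foot's underside.
- nut_turn (a joint): Turn of the wing nut in rad, growing clockwise seen from above (tightening); quick thread, 6 mm down per turn. Starts between -1.5 and 1.5, touches the seated lid at about 8.6 and comes to a firm stop, snug, at about 9.3. Light drag (0.03 N m); stays where it is left.
- old_filter: Bystander: used filter element, black frame with brown pleats, 128 by 88 by 34 mm, lying on the bench; origin at the centre of its underside.
- multimeter: Bystander: grey multimeter, 150 by 78 by 34 mm, lying on the bench; origin at the centre of its underside.
Mind the look-alikes: they are no part of the job. Several things have the shape of the lid; the one meant has the colours described above.

How it is judged:
On the way, in this order (a step that is already met when the one before it is completed fails the run):
1. the lid has dropped home, square over the rim (z of lid in the frame of filter_seat below 0.002 m and angle between lid's own z axis and vertical below 0.03 rad and angle between the x axis of lid and the x axis of filter_seat, either way round below 0.09 rad), for 0.2 s.
2. the wing nut bears on the lid (contact force between wing_nut and lid above 5 N), for 0.1 s.
At the end, for the whole second after the job is handed in: The lid lies home on the rim (within 2 mm of its seated height, level within 0.03 rad, square within 0.09 rad) and the wing nut, left at rest, clamps it with more than 5 N (all of step 1 and contact force between wing_nut and lid above 5 N and velocity of joint nut_turn between -0.1 and 0.1 rad/s); the robot touches nothing.
It fails at once if a bystander was moved by more than 30 mm (distance of any of old_filter, multimeter from where it was at the start of the episode above 0.03 m).
It also fails if it takes over 64 s, if anything falls off the work surface, if the arm or the gripper's body presses on something with over 40 N, if the wrist force passes 120 N, or if a joint passes its speed limit or range.

## Working session

There is one attempt and no reset: what is moved stays moved. The work goes in short steps, Python scripts to look and compute and a tool call to move; the robot and the scene stay as the last step left them, time stands still between calls to the robot, and variables do not carry over. Pictures are saved under pics/ and viewed, and the job is handed in when it is done.

Besides the shell and the picture viewer there is one more tool, called as a command line: name --argument value ..., lists and objects as JSON in quotes. step_arm: Moves the arm, as the interface text tells. Its arguments: {"type":"object","properties":{"commands":{"type":"array"},"fingers":{"type":"number"}},"required":["commands"]}

```bash
ls; mkdir -p pics
python3 - <<'E'
from bench import robot
import cv2
print(robot.get_obs())
for n in ["top","side"]:
    p,d=robot.snapshot(n); cv2.imwrite(f"pics/{n}0.png",p[:,:,::-1]); 
    import numpy as np; np.save(f"{n}0.npy",d); np.save(f"{n}0c.npy",p)
    print(robot.camera_info(n))
E
```

```text
pics
{'time': 0.0, 'joint_positions': array([-1.23110087e+00,  8.79751825e-02,  1.37219938e+00,  1.48601007e-05,
        1.68363484e+00, -1.03076042e-01]), 'qvel': array([ 2.90956081e-04, -9.09907304e-04,  1.06128893e-04,  2.41123956e-03,
       -4.88392899e-05,  1.95203448e-04]), 'joint_torque': array([ 3.78036329e-04, -3.40188360e+01, -3.02423215e+01,  7.18441070e-02,
        3.29961022e-02, -1.64712187e-04]), 'tool_pos': array([ 0.23548165, -0.49645945,  0.21232099]), 'ee_rot': array([-1.57055355,  0.00220346, -1.1280229 ]), 'wrist_force': array([-0.25529441, -0.76832927, -0.21497295]), 'wrist_torque': array([ 0.02781158, -0.00015796, -0.01064273]), 'width': 0.0941004997765716}
{'fx': 464.2370026219645, 'fy': 464.2370026219645, 'cx': 315.86928864178657, 'cy': 196.86330903540915, 'R': array([[-0.01818195, -0.999777  ,  0.01074078],
       [-0.99784882,  0.01746806, -0.06318709],
       [ 0.06298538, -0.01186654, -0.9979439 ]]), 't': array([0.0015467 , 0.51637383, 1.45108729])}
{'fx': 417.2394838193075, 'fy': 417.2394838193075, 'cx': 326.07589293521096, 'cy': 200.2168394598043, 'R': array([[ 0.99030999, -0.13756668,  0.01901392],
       [-0.07171407, -0.62382188, -0.77826946],
       [ 0.11892524,  0.76936446, -0.62764251]]), 't': array([-0.5208273 ,  0.12641915,  1.32879681])}
```

View pics/top0.png

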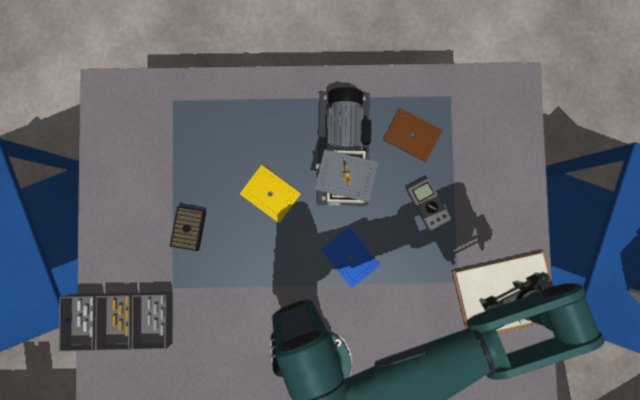

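View pics/side0.png

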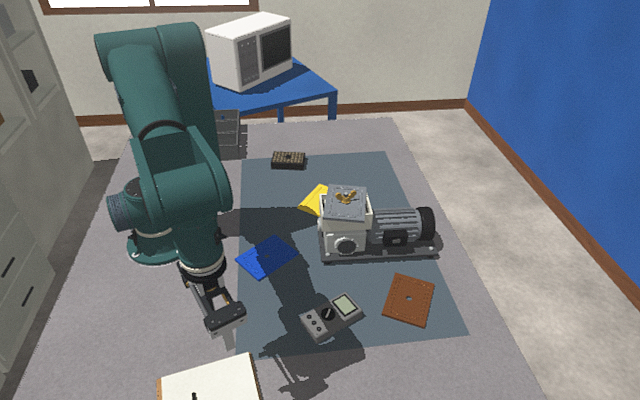

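Run:
```python
import cv2
a=cv2.imread("pics/top0.png")[75:225,280:410]; cv2.imwrite("pics/top0z.png",cv2.resize(a,None,fx=4.0,fy=4.0,interpolation=cv2.INTER_CUBIC))
a=cv2.imread("pics/side0.png")[170:270,300:450]; cv2.imwrite("pics/side0z.png",cv2.resize(a,None,fx=5,fy=5,interpolation=cv2.INTER_CUBIC))
```

```text
(no output)
```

View pics/top0z.png

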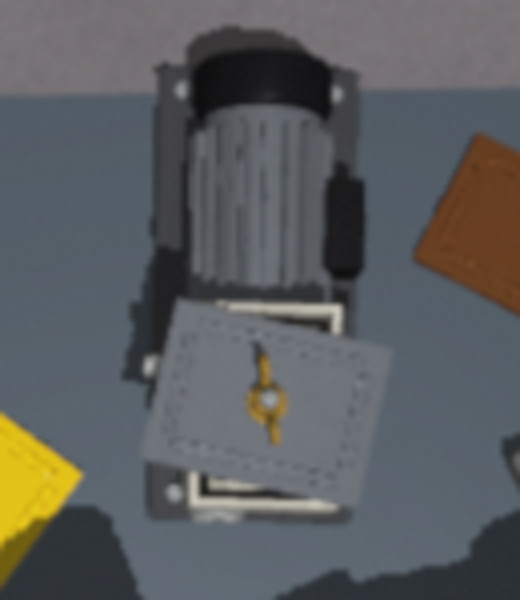

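View pics/side0z.png

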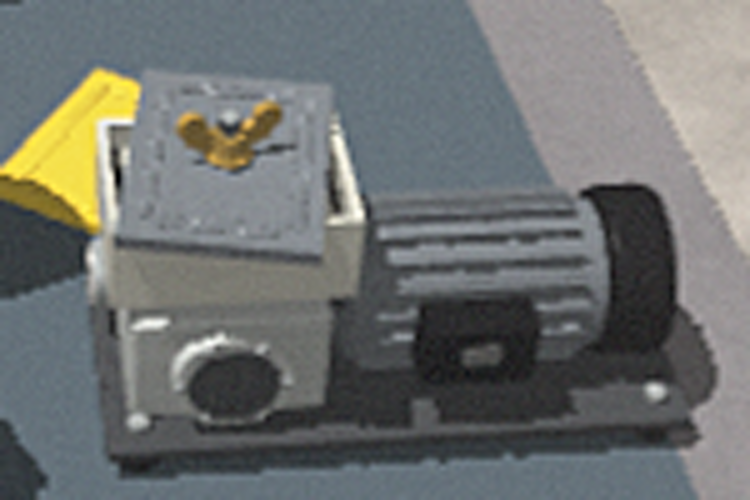

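```bash
cat > h.py <<'E'
import numpy as np, cv2
from bench import robot
def cloud(d,ci):
    v,u=np.indices(d.shape); pc=np.stack([(u-ci['cx'])/ci['fx']*d,(v-ci['cy'])/ci['fy']*d,d],-1)
    return (pc-np.array(ci['t']))@np.array(ci['R'])
def ray(uv,ci,z):
    uv=np.atleast_2d(np.asarray(uv,float)); R=np.array(ci['R']);C=-R.T@ci['t']
    dr=np.stack([(uv[:,0]-ci['cx'])/ci['fx'],(uv[:,1]-ci['cy'])/ci['fy'],np.ones(len(uv))],-1)@R
    return C+dr*((z-C[2])/dr[:,2])[:,None]
def proj(X,ci):
    c=np.atleast_2d(X)@np.array(ci['R']).T+ci['t']
    return np.stack([c[:,0]/c[:,2]*ci['fx']+ci['cx'],c[:,1]/c[:,2]*ci['fy']+ci['cy']],-1)
E
python3 - <<'E'
from h import *
for n in ["top","side"]:
    ci=robot.camera_info(n); d=np.load(n+"0.npy"); c=np.load(n+"0c.npy"); P=cloud(d,ci)
    box=(P[...,0]>.4)&(P[...,0]<.75)&(P[...,1]>-.2)&(P[...,1]<.1)&(d>0)
    print(n, np.histogram(P[...,2][box],bins=np.arange(0.12,.24,.005)))
    m=box&(P[...,2]>.1795)&(P[...,2]<.190)
    k,lab,st,ce=cv2.connectedComponentsWithStats(m.astype(np.uint8)); i=1+st[1:,4].argmax(); m=lab==i
    cnt=max(cv2.findContours(m.astype(np.uint8),0,cv2.CHAIN_APPROX_NONE)[0],key=cv2.contourArea)[:,0]
    print(np.median(P[...,2][m]))
    q=ray(cnt,ci,.184)[:,:2].astype(np.float32)
    r=cv2.minAreaRect(q); print(r, cv2.boxPoints(r).round(4).tolist())
    # brass
    h=cv2.cvtColor(c,cv2.COLOR_RGB2HSV); b=(h[...,0]>10)&(h[...,0]<28)&(h[...,1]>130)&box&(P[...,2]>.18)&(P[...,2]<.3)
    X=P[b]; print(len(X),X.mean(0),X[:,2].max(), X[:,2].min()); t=X[:,:2]-X[:,:2].mean(0); w,V=np.linalg.eigh(t.T@t); print(np.degrees(np.arctan2(V[1,1],V[0,1])))
    s=box&(P[...,2]>.21)&~b; print('top',P[s][:10],c[s][:10])
    # white rim
    wv=(h[...,1]<50)&(h[...,2]>150)&box&(P[...,2]>.16)&(P[...,2]<.18)
    print('rim',wv.sum(), P[wv][:,2].mean()); q=P[wv][:,:2].astype(np.float32); r=cv2.minAreaRect(q); print(r)
E
```

```text
top (array([ 286,  267,   95,   36,   12,   21,   26,   80,   51,    8,   70,
        154, 1008, 1052,   79,    4,   18,   14,   14,   28,    7,    0,
          0]), array([0.12 , 0.125, 0.13 , 0.135, 0.14 , 0.145, 0.15 , 0.155, 0.16 ,
       0.165, 0.17 , 0.175, 0.18 , 0.185, 0.19 , 0.195, 0.2  , 0.205,
       0.21 , 0.215, 0.22 , 0.225, 0.23 , 0.235]))
0.18502303919233504
((0.5664424896240234, -0.09122811257839203), (0.1560518741607666, 0.11831221729516983), 75.72599792480469) [[0.48989999294281006, -0.15230000019073486], [0.6044999957084656, -0.18140000104904175], [0.6430000066757202, -0.03020000085234642], [0.5284000039100647, -0.0010000000474974513]]
54 [ 0.56401401 -0.08934748  0.20619613] 0.22101866153540972 0.1862055795214181
-171.87055315193751
top [[ 0.59472984 -0.08653499  0.22111325]
 [ 0.59487866 -0.0893828   0.2196785 ]
 [ 0.59213481 -0.08932721  0.21960476]
 [ 0.57110445 -0.08949284  0.21121113]
 [ 0.57017849 -0.09163665  0.21879689]
 [ 0.57074715 -0.09481144  0.21349005]
 [ 0.56764473 -0.08618394  0.21772174]
 [ 0.56825562 -0.08937388  0.21194481]
 [ 0.56798511 -0.091
[... 1088 characters left out ...]

-170.84276478814263
top [[ 0.59024402 -0.08843284  0.21653116]
 [ 0.59626184 -0.08878566  0.21266081]
 [ 0.56346256 -0.09241477  0.21470124]
 [ 0.56718928 -0.08863456  0.21146403]
 [ 0.56922534 -0.09267929  0.21439923]
 [ 0.59569829 -0.09201913  0.21156819]
 [ 0.54773234 -0.09933955  0.21783311]
 [ 0.56055986 -0.09320125  0.21195185]
 [ 0.56303881 -0.09522164  0.21329612]
 [ 0.56638321 -0.0931964   0.21143406]] [[163 147 109]
 [133 130 124]
 [177 182 182]
 [174 181 179]
 [151 154 157]
 [116 111 104]
 [139 123  92]
 [162 166 164]
 [193 198 199]
 [188 195 191]]
rim 151 0.1733660361119544
((0.5659798383712769, -0.0998120903968811), (0.14427797496318817, 0.14447645843029022), 87.45372772216797)
```

Run:
```python
from h import *
o=robot.get_obs(); ci=robot.camera_info("wrist"); R=np.array(ci['R']); C=-R.T@ci['t']; print(ci['fx'],ci['cx'],ci['cy'],C,C-o['tool_pos'],'\n',R.round(3))
# reproject candidate stud top
for n in ["top","side"]:
    print(n,proj([[.566,-.0915,.184],[.566,-.0915,.214]],robot.camera_info(n)))
```

```text
285.5640419103383 325.1669349698571 204.26907152733037 [ 0.30632798 -0.46240176  0.38427794] [0.07085175 0.03411319 0.17185632] 
 [[ 0.427 -0.904 -0.002]
 [-0.869 -0.411  0.276]
 [-0.25  -0.116 -0.961]]
top [[346.02281663 174.92460442]
 [346.84865401 173.71855692]]
side [[345.30465913 200.11586146]
 [345.80832402 191.93752063]]
```

step_arm --commands '[{"xyz": [0.01, 0.02, 0.04], "twist": [0, 0, 7]}, {"xyz": [0.03, 0.05, 0.066], "twist": [0, 0, 14]}, {"xyz": [0.05, 0.09, 0.066], "twist": [0, 0, 21]}, {"xyz": [0.07, 0.125, 0.066], "twist": [0, 0, 28]}, {"xyz": [0.09, 0.16, 0.066], "twist": [0, 0, 35]}, {"xyz": [0.11, 0.195, 0.066], "twist": [0, 0, 42]}, {"xyz": [0.125, 0.23, 0.066], "twist": [0, 0, 49]}, {"xyz": [0.14, 0.265, 0.066], "twist": [0, 0, 56]}, {"xyz": [0.16, 0.295, 0.066], "twist": [0, 0, 63]}, {"xyz": [0.175, 0.325, 0.066], "twist": [0, 0, 70]}, {"xyz": [0.19, 0.355, 0.066], "twist": [0, 0, 77]}, {"xyz": [0.205, 0.38, 0.066], "twist": [0, 0, 84]}]' --fingers 255

```text
time: 1.1
tool_pos: [0.4409, -0.1147, 0.2792]
ee_rot: [-1.57, 0.0, 0.345]
wrist_force: [0.8, -0.6, -0.9]
width: 0.0173
```

step_arm --commands '[{"xyz": [0.01, 0.02, 0], "twist": [0, 0, 7]}, {"xyz": [0.02, 0.04, 0], "twist": [0, 0, 14]}, {"xyz": [0.03, 0.06, 0], "twist": [0, 0, 21]}, {"xyz": [0.04, 0.08, 0], "twist": [0, 0, 28]}, {"xyz": [0.05, 0.09, 0], "twist": [0, 0, 35]}, {"xyz": [0.057, 0.105, 0], "twist": [0, 0, 42]}, {"xyz": [0.057, 0.105, 0], "twist": [0, 0, 49]}, {"xyz": [0.057, 0.105, 0], "twist": [0, 0, 56.3]}, {"xyz": [0.057, 0.105, 0], "twist": [0, 0, 56.3]}]'

```text
time: 1.85
tool_pos: [0.4975, -0.0116, 0.2788]
ee_rot: [-1.569, 0.0, 1.324]
wrist_force: [0.4, -1.0, -0.6]
width: 0.0003
```

Run:
```python
from h import *
o=robot.get_obs(); print(o['time'],o['tool_pos'],o['ee_rot'],o['width'],o['joint_positions'],o['wrist_force'])
ci=robot.camera_info("wrist"); p,d=robot.snapshot("wrist"); cv2.imwrite("pics/w1.png",p[:,:,::-1]); np.savez("w1.npz",p=p,d=d,**ci)
```

```text
1.85 [ 0.49753495 -0.01157639  0.27876824] [-1.56934000e+00  1.18518422e-04  1.32359006e+00] 0.0003497288782176508 [-1.37269061e-01 -3.23227317e-02  1.36498906e+00  4.32131656e-05
  1.81038685e+00 -1.46084881e+00] [ 0.36024027 -1.03308585 -0.58265726]
```

View pics/w1.png

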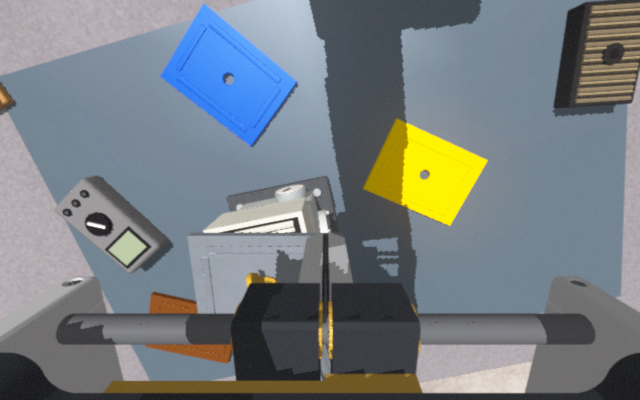

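Run:
```python
from h import *
w=np.load("w1.npz"); ci={k:w[k] for k in ['fx','fy','cx','cy','R','t']}
q=ray([[189,235],[300,234.5],[324,234.5]],ci,.184); print(q); e=q[1]-q[0]; print(np.degrees(np.arctan2(e[1],e[0])))
P=cloud(w['d'],ci); print(P[245:280:10,200:300:30,2])
a=cv2.imread("pics/w1.png")[160:300,170:360]; cv2.imwrite("pics/w1z.png",cv2.resize(a,None,fx=4,fy=4,interpolation=cv2.INTER_CUBIC))
```

```text
[[ 0.4889892  -0.15084406  0.184     ]
 [ 0.51575583 -0.04289255  0.184     ]
 [ 0.52164842 -0.01960885  0.184     ]]
76.0743286805986
[[0.18506126 0.18333711 0.18423468 0.18320852]
 [0.18466391 0.18450132 0.18372489 0.1837968 ]
 [0.18483129 0.1843743  0.18354877 0.18486759]
 [0.1846121  0.18457411 0.18499519 0.18491887]]
```

View pics/w1z.png

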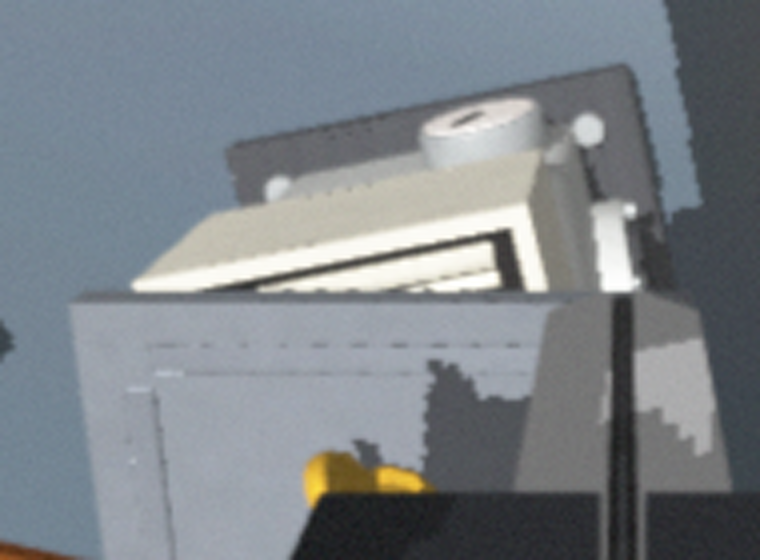

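Run:
```python
from h import *
w=np.load("w1.npz"); ci={k:w[k] for k in ['fx','fy','cx','cy','R','t']}
q=ray([[302,211],[204,231.5],[307,233]],ci,.175); print(q); e=q[0]-q[1]; print(np.degrees(np.arctan2(e[1],e[0])))
# motor/base orientation from top: base plate bolt heads & rim edges
c=np.load("top0c.npy");d=np.load("top0.npy");ct=robot.camera_info("top")
# rim corners from zoom /4+offset
z=np.array([[342,303],[218,303],[190,508],[345,510]])/4+[280,75]
print(ray(z,ct,.175))
```

```text
[[ 0.49503237 -0.03581105  0.175     ]
 [ 0.49154125 -0.13975575  0.175     ]
 [ 0.51921529 -0.03715662  0.175     ]]
88.07636815250763
[[ 0.63501792 -0.14908047  0.175     ]
 [ 0.63646447 -0.06102355  0.175     ]
 [ 0.49123314 -0.03827965  0.175     ]
 [ 0.48789583 -0.14752716  0.175     ]]
```

Run:
```python
import numpy as np
c=np.array([.5655,-.091])
def pos(yaw,al=.0604,n=.066):
    r=np.radians(yaw); return c+al*np.array([np.cos(r),np.sin(r)])+n*np.array([-np.sin(r),np.cos(r)])
p0=np.array([.4975,-.0116]); print('appr',pos(75.8,n=.0665)-p0)
for k in range(0,85,5): print(k,(pos(75.8-k)-pos(75.8)).round(4))
```

```text
appr [ 0.01834845 -0.00453256]
0 [0. 0.]
5 [0.0067 0.004 ]
10 [0.0137 0.0074]
15 [0.021  0.0102]
20 [0.0285 0.0123]
25 [0.0362 0.0138]
30 [0.044  0.0146]
35 [0.0518 0.0147]
40 [0.0595 0.0141]
45 [0.0673 0.0129]
50 [0.0748 0.011 ]
55 [0.0822 0.0084]
60 [0.0893 0.0052]
65 [0.0961 0.0014]
70 [ 0.1026 -0.003 ]
75 [ 0.1086 -0.0079]
80 [ 0.1142 -0.0133]
```

step_arm --commands '[{"xyz": [0, 0, -0.035], "twist": [0, 0, 0]}, {"xyz": [0, 0, -0.07], "twist": [0, 0, 0]}, {"xyz": [0, 0, -0.105], "twist": [0, 0, 0]}, {"xyz": [0, 0, -0.105], "twist": [0, 0, 0]}]'

```text
time: 2.23
tool_pos: [0.4916, -0.0114, 0.165]
ee_rot: [-1.553, 0.002, 1.317]
wrist_force: [-0.2, 0.5, -1.8]
width: 0.0005
```

step_arm --commands '[{"xyz": [0, 0, 0], "twist": [0, 0, 0]}, {"xyz": [0, 0, 0], "twist": [0, 0, 0]}]'

```text
time: 2.4
tool_pos: [0.4988, -0.0123, 0.1768]
ee_rot: [-1.574, -0.0, 1.319]
wrist_force: [0.0, 0.0, 0.9]
width: 0.0007
```

step_arm --commands '[{"xyz": [0.007, -0.002, 0], "twist": [0, 0, 0]}, {"xyz": [0.013, -0.003, 0], "twist": [0, 0, 0]}, {"xyz": [0.018, -0.0045, 0], "twist": [0, 0, 0]}, {"xyz": [0.0245, -0.0005, 0], "twist": [0, 0, -5]}, {"xyz": [0.0315, 0.003, 0], "twist": [0, 0, -10]}, {"xyz": [0.039, 0.0057, 0], "twist": [0, 0, -15]}, {"xyz": [0.0465, 0.0078, 0], "twist": [0, 0, -20]}, {"xyz": [0.0542, 0.0093, 0], "twist": [0, 0, -25]}, {"xyz": [0.062, 0.01, 0], "twist": [0, 0, -30]}, {"xyz": [0.0698, 0.0102, 0], "twist": [0, 0, -35]}, {"xyz": [0.0775, 0.0096, 0], "twist": [0, 0, -40]}, {"xyz": [0.0853, 0.0084, 0], "twist": [0, 0, -45]}]'

```text
time: 3.4
tool_pos: [0.5842, -0.0033, 0.1756]
ee_rot: [-1.571, -0.001, 0.531]
wrist_force: [-0.9, 1.2, 0.5]
width: 0.0003
```

Run:
```python
from h import *
o=robot.get_obs(); print(o['time'],o['tool_pos'],o['ee_rot'],o['wrist_force'])
p,d=robot.snapshot("side"); cv2.imwrite("pics/s2.png",cv2.resize(p[150:290,260:480,::-1],None,fx=3.5,fy=3.5))
```

```text
3.4 [ 0.58418879 -0.00334418  0.17555393] [-1.57103937e+00 -1.22411706e-03  5.31134121e-01] [-0.90770508  1.18032371  0.47374992]
```

View pics/s2.png

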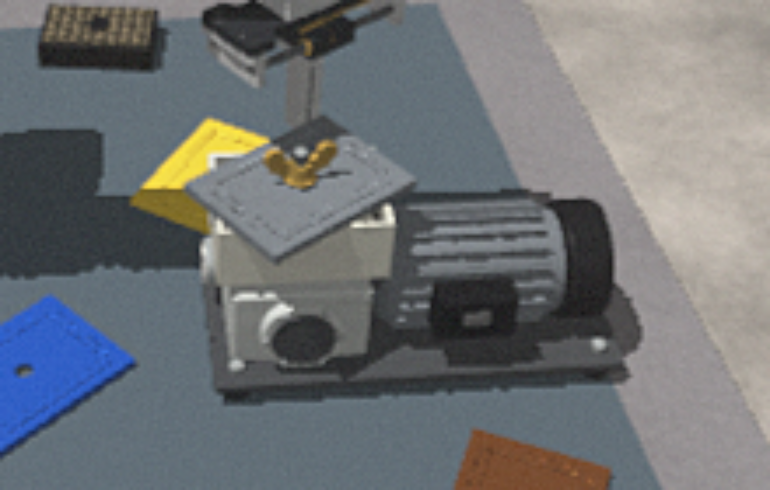

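step_arm --commands '[{"xyz": [0.0075, -0.0019, 0], "twist": [0, 0, -5]}, {"xyz": [0.0149, -0.0045, 0], "twist": [0, 0, -10]}, {"xyz": [0.022, -0.0077, 0], "twist": [0, 0, -15]}, {"xyz": [0.0288, -0.0115, 0], "twist": [0, 0, -20]}, {"xyz": [0.0315, -0.0132, 0], "twist": [0, 0, -22]}, {"xyz": [0.034, -0.015, 0], "twist": [0, 0, -24]}, {"xyz": [0.0365, -0.0168, 0], "twist": [0, 0, -26]}, {"xyz": [0.0378, -0.0178, 0], "twist": [0, 0, -27]}, {"xyz": [0.039, -0.0188, 0], "twist": [0, 0, -28]}, {"xyz": [0.0401, -0.0198, 0], "twist": [0, 0, -29]}]'

```text
time: 4.28
tool_pos: [0.6237, -0.0231, 0.1752]
ee_rot: [-1.57, -0.001, 0.029]
wrist_force: [0.8, 1.4, 1.1]
width: 0.0003
```

```bash
cat > look.py <<'E'
from h import *
import sys
o=robot.get_obs(); print(o['time'],o['tool_pos'],o['ee_rot'],o['wrist_force'],o['wrist_torque'])
p,d=robot.snapshot("side"); cv2.imwrite("pics/%s.png"%sys.argv[1],cv2.resize(p[170:260,300:420,::-1],None,fx=6,fy=6,interpolation=cv2.INTER_CUBIC))
ci=robot.camera_info("side"); P=cloud(d,ci)
x=np.array([.5655,-.091]); m=(np.abs(P[...,0]-x[0])<.06)&(np.abs(P[...,1]+.005-x[1])<.045)&(np.hypot(P[...,0]-x[0],P[...,1]-x[1])>.035)&(P[...,2]>.165)&(P[...,2]<.2)
print('z med side',np.median(P[...,2][m]), m.sum())
E
python3 look.py s3
```

```text
4.2833 [ 0.62366652 -0.02309076  0.17518617] [-1.57027756e+00 -1.49287550e-03  2.91136756e-02] [0.78450729 1.41527078 1.11415   ] [ 0.3286547  -0.10700285  0.01363899]
z med side 0.18196605880591238 487
```

View pics/s3.png

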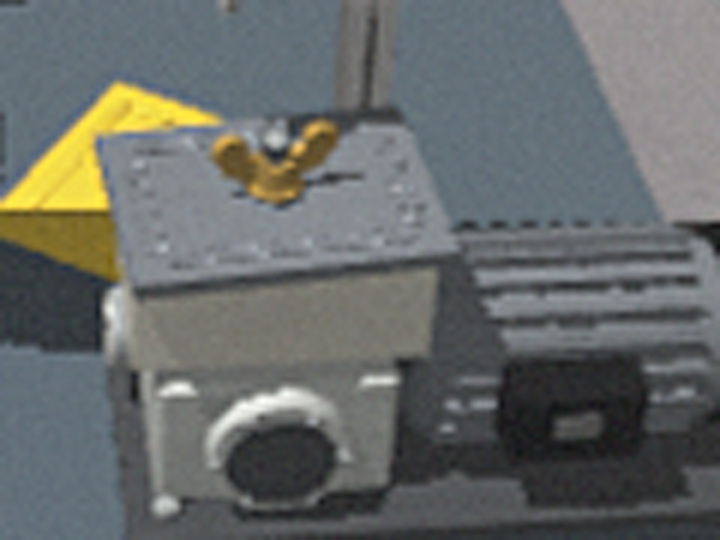

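step_arm --commands '[{"xyz": [0.0006, -0.0006, 0], "twist": [0, 0, -0.5]}, {"xyz": [0.0011, -0.0011, 0], "twist": [0, 0, -1]}, {"xyz": [0.0017, -0.0016, 0], "twist": [0, 0, -1.5]}, {"xyz": [0.0022, -0.0022, 0], "twist": [0, 0, -2]}, {"xyz": [0.0028, -0.0027, 0], "twist": [0, 0, -2.5]}, {"xyz": [0.0033, -0.0032, 0], "twist": [0, 0, -3]}]'

```text
time: 4.83
tool_pos: [0.6263, -0.0266, 0.1743]
ee_rot: [-1.571, 0.0, -0.024]
wrist_force: [-0.8, 1.0, 0.2]
width: 0.0001
```

```bash
python3 look.py s4
```

```text
4.8333 [ 0.6263406  -0.02657307  0.1742904 ] [-1.57069011e+00  1.72432345e-04 -2.39755616e-02] [-0.8259851   1.04639368  0.18731459] [ 0.25470919 -0.18442082  0.02404972]
z med side 0.1782138074483965 514
```

View pics/s4.png

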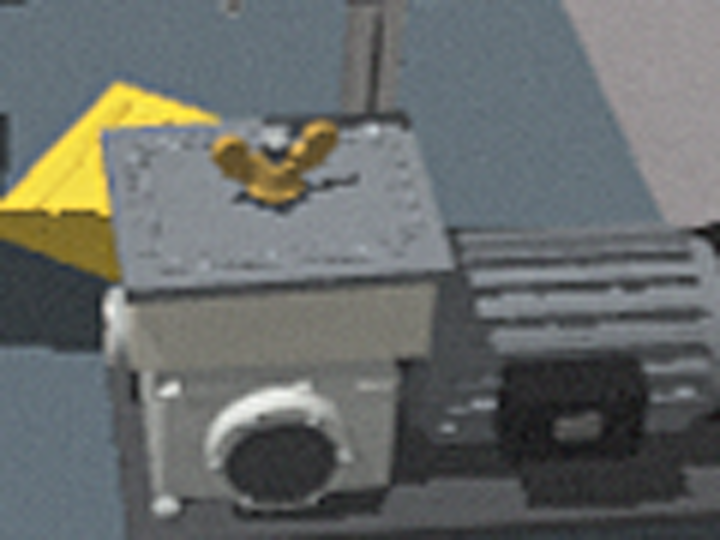

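step_arm --commands '[{"xyz": [0.0006, -0.0006, 0], "twist": [0, 0, -0.5]}, {"xyz": [0.0011, -0.0011, 0], "twist": [0, 0, -1]}, {"xyz": [0.0011, -0.0011, 0], "twist": [0, 0, -1]}]'

```text
time: 5.13
tool_pos: [0.6273, -0.028, 0.1743]
ee_rot: [-1.571, 0.0, -0.041]
wrist_force: [0.7, 0.8, -0.7]
width: 0.0001
```

```bash
cat >> look.py <<'E'
A=np.c_[P[m][:,:2]-x,np.ones(m.sum())]; z=P[m][:,2]
for _ in range(4):
    s=np.linalg.lstsq(A,z,rcond=None)[0]; k=abs(A@s-z)<.003; A,z=A[k],z[k]
print('plane tilt x,y,z0',s,len(z))
np.save("sd.npy",d)
E
python3 look.py s5
python3 - <<'E'
from h import *
ci=robot.camera_info("side"); 
d=np.load("side0.npy"); P=cloud(d,ci); x=np.array([.5655,-.091])
m=(np.abs(P[...,0]-x[0])<.05)&(np.abs(P[...,1]+.005-x[1])<.045)&(np.hypot(P[...,0]-x[0],P[...,1]-x[1])>.035)&(P[...,2]>.165)&(P[...,2]<.2)
A=np.c_[P[m][:,:2]-x,np.ones(m.sum())]; z=P[m][:,2]
for _ in range(4):
    s=np.linalg.lstsq(A,z,rcond=None)[0]; k=abs(A@s-z)<.003; A,z=A[k],z[k]
print('before',s,len(z))
E
```

```text
5.1333 [ 0.62734574 -0.02796031  0.17434395] [-1.57117089e+00  4.36891007e-04 -4.13961185e-02] [ 0.6528757   0.8033581  -0.69802998] [ 0.13400336 -0.08181758 -0.02997737]
z med side 0.17586875504444188 486
plane tilt x,y,z0 [ 0.00191638 -0.00313774  0.17590892] 470
before [-0.00163499  0.00121195  0.18190592] 333
```

View pics/s5.png

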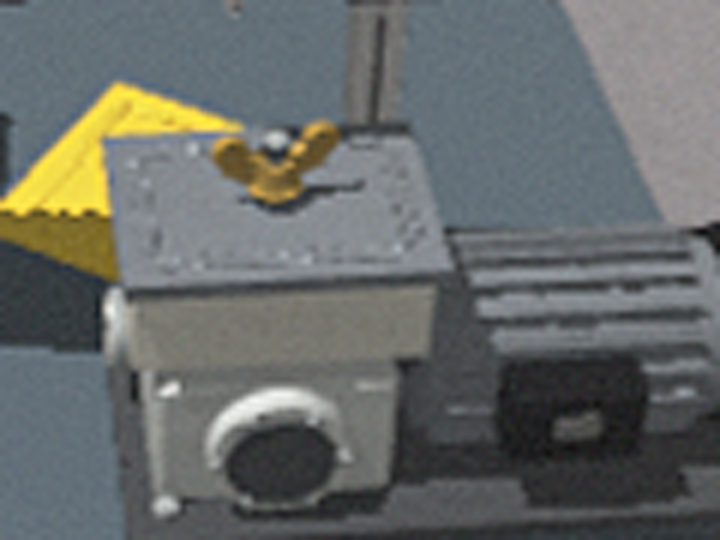

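step_arm --commands '[{"xyz": [0.002, 0.02, 0], "twist": [0, 0, 0]}, {"xyz": [0.002, 0.03, 0.03], "twist": [0, 0, 7]}, {"xyz": [0.002, 0.03, 0.065], "twist": [0, 0, 14]}, {"xyz": [-0.015, 0.01, 0.095], "twist": [0, 0, 21]}, {"xyz": [-0.03, -0.015, 0.095], "twist": [0, 0, 28]}, {"xyz": [-0.047, -0.04, 0.095], "twist": [0, 0, 35]}, {"xyz": [-0.0623, -0.0638, 0.095], "twist": [0, 0, 42]}, {"xyz": [-0.0623, -0.0638, 0.095], "twist": [0, 0, 49]}, {"xyz": [-0.0623, -0.0638, 0.095], "twist": [0, 0, 55]}, {"xyz": [-0.0623, -0.0638, 0.095], "twist": [0, 0, 55]}, {"xyz": [-0.0623, -0.0638, 0.095], "twist": [0, 0, 55]}]' --fingers 0

```text
time: 6.1
tool_pos: [0.5651, -0.0919, 0.2696]
ee_rot: [-1.571, 0.0, 0.916]
wrist_force: [0.2, 0.3, 0.1]
width: 0.0703
```

Run:
```python
from h import *
o=robot.get_obs(); print(o['time'],o['tool_pos'],o['ee_rot'],o['width'],o['joint_positions'],o['wrist_force'])
ci=robot.camera_info("wrist"); p,d=robot.snapshot("wrist"); cv2.imwrite("pics/w2.png",p[:,:,::-1]); np.savez("w2.npz",p=p,d=d,**ci)
print(proj([[.5655,-.0915,.214]],ci))
```

```text
6.1 [ 0.56505285 -0.09186802  0.26960492] [-1.57118843e+00  2.76566302e-04  9.16002266e-01] 0.07034532634482314 [-2.59959776e-01  1.33943184e-01  1.20927339e+00 -4.16836647e-04
  1.79812051e+00 -1.17605609e+00] [0.16580123 0.27270568 0.06037061]
[[327.50299384 223.4115705 ]]
```

View pics/w2.png

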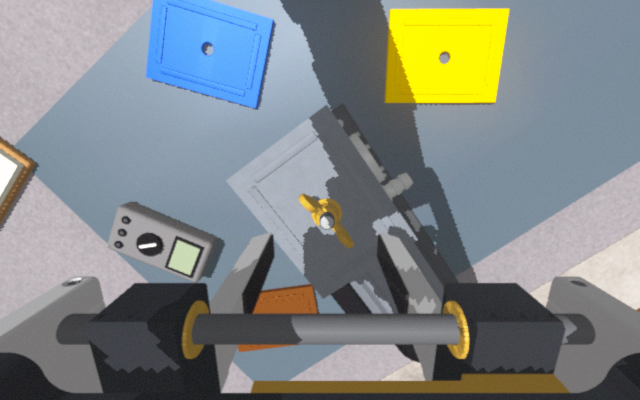

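step_arm --commands '[{"xyz": [0, 0, -0.02], "twist": [0, 0, 0]}, {"xyz": [0, 0, -0.04], "twist": [0, 0, 0]}, {"xyz": [0, 0, -0.06], "twist": [0, 0, 0]}, {"xyz": [0, 0, -0.07], "twist": [0, 0, 0]}, {"xyz": [0, 0, -0.076], "twist": [0, 0, 0]}, {"xyz": [0, 0, -0.076], "twist": [0, 0, 0]}, {"xyz": [0, 0, -0.076], "twist": [0, 0, 0]}, {"xyz": [0, 0, -0.076], "twist": [0, 0, 0]}]' --fingers 141

```text
time: 6.82
tool_pos: [0.5659, -0.0916, 0.1951]
ee_rot: [-1.573, -0.001, 0.919]
wrist_force: [0.2, 0.5, -0.4]
width: 0.0415
```

```bash
cat > wl.py <<'E'
from h import *
import sys
o=robot.get_obs(); print(o['time'],o['tool_pos'],o['ee_rot'],o['width'],o['joint_positions'][5],o['wrist_force'],o['wrist_torque'])
ci=robot.camera_info("wrist"); p,d=robot.snapshot("wrist"); cv2.imwrite("pics/%s.png"%sys.argv[1],p[100:,120:520,::-1])
E
python3 wl.py w3
```

```text
6.8167 [ 0.56591949 -0.09160262  0.19506268] [-1.57322297e+00 -1.05900549e-03  9.19060271e-01] 0.04146604678025004 -1.178448938915312 [ 0.23939426  0.46862405 -0.41686479] [ 0.03167701 -0.14558323  0.00889718]
```

View pics/w3.png

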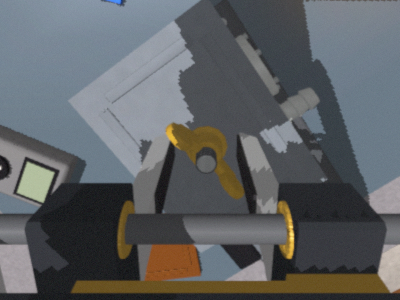

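step_arm --commands '[{"xyz": [0, 0, 0], "twist": [0, 0, -7]}, {"xyz": [0, 0, 0], "twist": [0, 0, -14]}, {"xyz": [0, 0, 0], "twist": [0, 0, -21]}, {"xyz": [0, 0, 0], "twist": [0, 0, -28]}, {"xyz": [0, 0, 0], "twist": [0, 0, -35]}, {"xyz": [0, 0, 0], "twist": [0, 0, -42]}, {"xyz": [0, 0, 0], "twist": [0, 0, -49]}, {"xyz": [0, 0, 0], "twist": [0, 0, -56]}, {"xyz": [0, 0, 0], "twist": [0, 0, -63]}, {"xyz": [0, 0, 0], "twist": [0, 0, -70]}]'

```text
time: 7.7
tool_pos: [0.5658, -0.0911, 0.1945]
ee_rot: [-1.57, -0.002, -0.308]
wrist_force: [1.4, 1.1, -2.0]
width: 0.0423
```

```bash
python3 wl.py w4
```

```text
7.7 [ 0.56579832 -0.09113361  0.19451719] [-1.56975689 -0.00197603 -0.30825069] 0.042321516677068294 0.04913632165064578 [ 1.40513392  1.10662106 -2.0286882 ] [ 0.120423   -0.18745299  0.01608328]
```

View pics/w4.png

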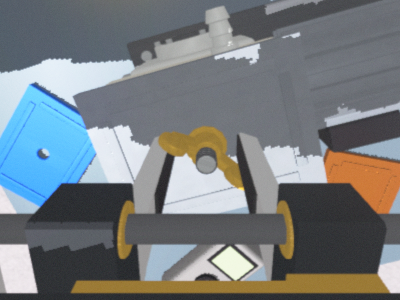

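step_arm --commands '[{"xyz": [0, 0, 0], "twist": [0, 0, -7]}, {"xyz": [0, 0, 0], "twist": [0, 0, -14]}, {"xyz": [0, 0, 0], "twist": [0, 0, -21]}, {"xyz": [0, 0, 0], "twist": [0, 0, -28]}, {"xyz": [0, 0, 0], "twist": [0, 0, -35]}, {"xyz": [0, 0, 0], "twist": [0, 0, -42]}, {"xyz": [0, 0, 0], "twist": [0, 0, -49]}, {"xyz": [0, 0, 0], "twist": [0, 0, -56]}, {"xyz": [0, 0, 0], "twist": [0, 0, -63]}, {"xyz": [0, 0, 0], "twist": [0, 0, -70]}]'

```text
time: 8.58
tool_pos: [0.5659, -0.0916, 0.1946]
ee_rot: [-1.568, -0.001, -1.528]
wrist_force: [-0.0, 0.5, -0.9]
width: 0.042
```

step_arm --commands '[{"xyz": [0, 0, 0], "twist": [0, 0, -7]}, {"xyz": [0, 0, 0], "twist": [0, 0, -14]}, {"xyz": [0, 0, 0], "twist": [0, 0, -21]}, {"xyz": [0, 0, 0], "twist": [0, 0, -28]}, {"xyz": [0, 0, 0], "twist": [0, 0, -35]}, {"xyz": [0, 0, 0], "twist": [0, 0, -42]}, {"xyz": [0, 0, 0], "twist": [0, 0, -49]}, {"xyz": [0, 0, 0], "twist": [0, 0, -56]}, {"xyz": [0, 0, 0], "twist": [0, 0, -60]}, {"xyz": [0, 0, 0], "twist": [0, 0, -60]}]'

```text
time: 9.42
tool_pos: [0.5655, -0.0915, 0.1943]
ee_rot: [-1.57, 0.001, -2.57]
wrist_force: [-0.4, 0.4, -0.5]
width: 0.0422
```

```bash
python3 wl.py w5
```

```text
9.4167 [ 0.56548022 -0.09152711  0.19432377] [-1.56991087e+00  8.21064461e-04 -2.57031070e+00] 0.04215542028922434 2.3108730777020488 [-0.38377009  0.39562851 -0.51441792] [ 0.11349188  0.03672405 -0.0484941 ]
```

View pics/w5.png

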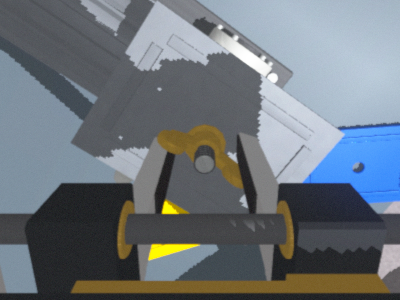

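step_arm --commands '[{"xyz": [0, 0, 0], "twist": [0, 0, 7]}, {"xyz": [0, 0, 0], "twist": [0, 0, 14]}, {"xyz": [0, 0, 0], "twist": [0, 0, 21]}, {"xyz": [0, 0, 0], "twist": [0, 0, 28]}, {"xyz": [0, 0, 0], "twist": [0, 0, 35]}, {"xyz": [0, 0, 0], "twist": [0, 0, 42]}, {"xyz": [0, 0, 0], "twist": [0, 0, 49]}, {"xyz": [0, 0, 0], "twist": [0, 0, 56]}, {"xyz": [0, 0, 0], "twist": [0, 0, 63]}, {"xyz": [0, 0, 0], "twist": [0, 0, 70]}, {"xyz": [0, 0, 0], "twist": [0, 0, 77]}, {"xyz": [0, 0, 0], "twist": [0, 0, 84]}]' --fingers 0

```text
time: 10.47
tool_pos: [0.5654, -0.0917, 0.1943]
ee_rot: [-1.57, -0.001, -1.096]
wrist_force: [0.5, -0.3, -0.6]
width: 0.094
```

step_arm --commands '[{"xyz": [0, 0, 0], "twist": [0, 0, 7]}, {"xyz": [0, 0, 0], "twist": [0, 0, 14]}, {"xyz": [0, 0, 0], "twist": [0, 0, 21]}, {"xyz": [0, 0, 0], "twist": [0, 0, 28]}, {"xyz": [0, 0, 0], "twist": [0, 0, 35]}, {"xyz": [0, 0, 0], "twist": [0, 0, 42]}, {"xyz": [0, 0, 0], "twist": [0, 0, 49]}, {"xyz": [0, 0, 0], "twist": [0, 0, 56]}, {"xyz": [0, 0, 0], "twist": [0, 0, 63]}, {"xyz": [0, 0, 0], "twist": [0, 0, 70]}, {"xyz": [0, 0, 0], "twist": [0, 0, 77]}, {"xyz": [0, 0, 0], "twist": [0, 0, 84]}]'

```text
time: 11.47
tool_pos: [0.5654, -0.0917, 0.1943]
ee_rot: [-1.572, -0.001, 0.37]
wrist_force: [-0.3, -0.5, 0.3]
width: 0.0941
```

step_arm --commands '[{"xyz": [0, 0, 0], "twist": [0, 0, 7]}, {"xyz": [0, 0, 0], "twist": [0, 0, 14]}, {"xyz": [0, 0, 0], "twist": [0, 0, 21]}, {"xyz": [0, 0, 0], "twist": [0, 0, 24]}, {"xyz": [0, 0, 0], "twist": [0, 0, 24]}, {"xyz": [0, 0, 0], "twist": [0, 0, 24]}, {"xyz": [0, 0, 0], "twist": [0, 0, 24]}, {"xyz": [0, 0, 0], "twist": [0, 0, 24]}]' --fingers 141

```text
time: 12.13
tool_pos: [0.5652, -0.0915, 0.1937]
ee_rot: [-1.571, -0.0, 0.78]
wrist_force: [1.7, -0.5, -0.1]
width: 0.0445
```

```bash
python3 wl.py w6
```

```text
12.1333 [ 0.56522878 -0.09154636  0.19371156] [-1.57115944e+00 -1.84467937e-04  7.79579612e-01] 0.0445267104720698 -1.0391455580069084 [ 1.66110395 -0.46563131 -0.07056857] [ 0.01829186 -0.10521758 -0.00296064]
```

View pics/w6.png

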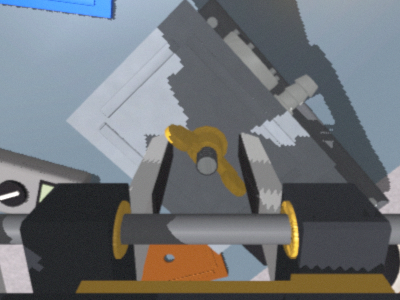

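step_arm --commands '[{"xyz": [0, 0, 0], "twist": [0, 0, -7]}, {"xyz": [0, 0, 0], "twist": [0, 0, -14]}, {"xyz": [0, 0, 0], "twist": [0, 0, -21]}, {"xyz": [0, 0, 0], "twist": [0, 0, -28]}, {"xyz": [0, 0, 0], "twist": [0, 0, -35]}, {"xyz": [0, 0, 0], "twist": [0, 0, -42]}, {"xyz": [0, 0, 0], "twist": [0, 0, -49]}, {"xyz": [0, 0, 0], "twist": [0, 0, -56]}, {"xyz": [0, 0, 0], "twist": [0, 0, -63]}, {"xyz": [0, 0, 0], "twist": [0, 0, -70]}, {"xyz": [0, 0, 0], "twist": [0, 0, -77]}, {"xyz": [0, 0, 0], "twist": [0, 0, -84]}]'

```text
time: 13.18
tool_pos: [0.5654, -0.0909, 0.1933]
ee_rot: [-1.57, 0.0, -0.692]
wrist_force: [0.9, 0.7, -1.2]
width: 0.0422
```

step_arm --commands '[{"xyz": [0, 0, 0], "twist": [0, 0, -7]}, {"xyz": [0, 0, 0], "twist": [0, 0, -14]}, {"xyz": [0, 0, 0], "twist": [0, 0, -21]}, {"xyz": [0, 0, 0], "twist": [0, 0, -28]}, {"xyz": [0, 0, 0], "twist": [0, 0, -35]}, {"xyz": [0, 0, 0], "twist": [0, 0, -42]}, {"xyz": [0, 0, 0], "twist": [0, 0, -49]}, {"xyz": [0, 0, 0], "twist": [0, 0, -56]}, {"xyz": [0, 0, 0], "twist": [0, 0, -63]}, {"xyz": [0, 0, 0], "twist": [0, 0, -70]}, {"xyz": [0, 0, 0], "twist": [0, 0, -77]}, {"xyz": [0, 0, 0], "twist": [0, 0, -84]}]'

```text
time: 14.18
tool_pos: [0.5655, -0.0916, 0.1934]
ee_rot: [-1.57, 0.0, -2.159]
wrist_force: [0.8, -0.2, -0.6]
width: 0.0419
```

step_arm --commands '[{"xyz": [0, 0, 0], "twist": [0, 0, -7]}, {"xyz": [0, 0, 0], "twist": [0, 0, -14]}, {"xyz": [0, 0, 0], "twist": [0, 0, -20]}, {"xyz": [0, 0, 0], "twist": [0, 0, -24]}, {"xyz": [0, 0, 0], "twist": [0, 0, -24]}]'

```text
time: 14.6
tool_pos: [0.5652, -0.0914, 0.1934]
ee_rot: [-1.571, -0.0, -2.572]
wrist_force: [0.4, -0.6, 0.4]
width: 0.0422
```

```bash
python3 wl.py w7; python3 look.py s7
```

```text
14.6 [ 0.565164   -0.09142931  0.19336485] [-1.57096552e+00 -1.86367221e-04 -2.57239873e+00] 0.04215269815547492 2.3130010897691693 [ 0.42241979 -0.5779088   0.37397383] [ 0.06290834 -0.02541734 -0.0088781 ]
14.65 [ 0.56513299 -0.09146886  0.19343805] [-1.57092762e+00 -2.22967716e-04 -2.56987129e+00] [0.87618295 0.29852201 0.77149101] [0.17111996 0.02018118 0.04721152]
z med side 0.1760561986121224 474
plane tilt x,y,z0 [-0.00341374 -0.00526553  0.17601263] 440
```

View pics/w7.png

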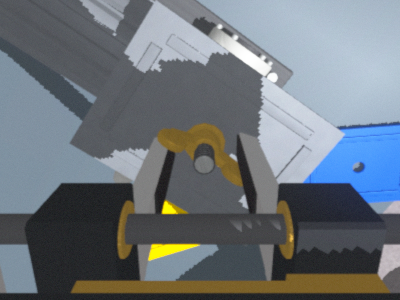

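View pics/s7.png

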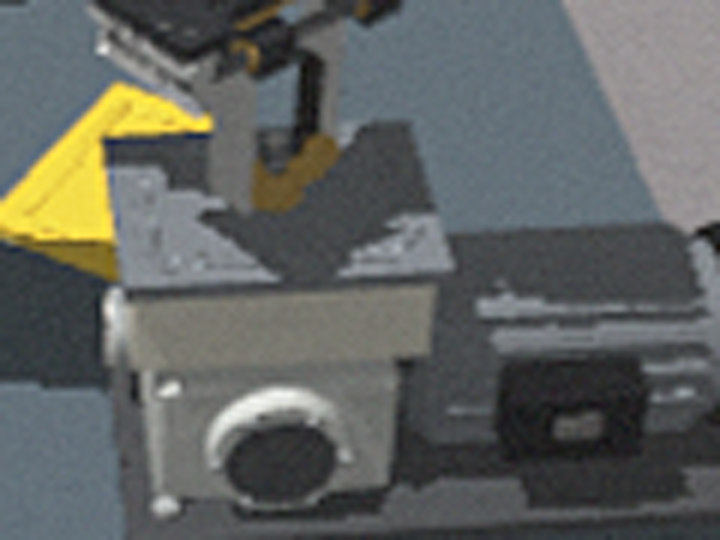

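Works as planned: the nut has followed for about a full turn. I'll return and drive the next stroke.

step_arm --commands '[{"xyz": [0, 0, 0], "twist": [0, 0, 7]}, {"xyz": [0, 0, 0], "twist": [0, 0, 14]}, {"xyz": [0, 0, 0], "twist": [0, 0, 21]}, {"xyz": [0, 0, 0], "twist": [0, 0, 28]}, {"xyz": [0, 0, 0], "twist": [0, 0, 35]}, {"xyz": [0, 0, 0], "twist": [0, 0, 42]}, {"xyz": [0, 0, 0], "twist": [0, 0, 49]}, {"xyz": [0, 0, 0], "twist": [0, 0, 56]}, {"xyz": [0, 0, 0], "twist": [0, 0, 63]}, {"xyz": [0, 0, 0], "twist": [0, 0, 70]}, {"xyz": [0, 0, 0], "twist": [0, 0, 77]}, {"xyz": [0, 0, 0], "twist": [0, 0, 84]}]' --fingers 0

```text
time: 15.7
tool_pos: [0.5651, -0.0915, 0.1936]
ee_rot: [-1.571, -0.0, -1.098]
wrist_force: [-1.0, 0.6, 0.2]
width: 0.0939
```

step_arm --commands '[{"xyz": [0, 0, 0], "twist": [0, 0, 7]}, {"xyz": [0, 0, 0], "twist": [0, 0, 14]}, {"xyz": [0, 0, 0], "twist": [0, 0, 21]}, {"xyz": [0, 0, 0], "twist": [0, 0, 28]}, {"xyz": [0, 0, 0], "twist": [0, 0, 35]}, {"xyz": [0, 0, 0], "twist": [0, 0, 42]}, {"xyz": [0, 0, 0], "twist": [0, 0, 49]}, {"xyz": [0, 0, 0], "twist": [0, 0, 56]}, {"xyz": [0, 0, 0], "twist": [0, 0, 63]}, {"xyz": [0, 0, 0], "twist": [0, 0, 70]}, {"xyz": [0, 0, 0], "twist": [0, 0, 77]}, {"xyz": [0, 0, 0], "twist": [0, 0, 84]}]'

```text
time: 16.7
tool_pos: [0.5651, -0.0915, 0.1936]
ee_rot: [-1.571, -0.0, 0.369]
wrist_force: [0.3, -0.2, -0.1]
width: 0.094
```

step_arm --commands '[{"xyz": [0, 0, 0], "twist": [0, 0, 7]}, {"xyz": [0, 0, 0], "twist": [0, 0, 14]}, {"xyz": [0, 0, 0], "twist": [0, 0, 21]}, {"xyz": [0, 0, 0], "twist": [0, 0, 24]}, {"xyz": [0, 0, 0], "twist": [0, 0, 24]}, {"xyz": [0, 0, 0], "twist": [0, 0, 24]}, {"xyz": [0, 0, 0], "twist": [0, 0, 24]}, {"xyz": [0, 0, 0], "twist": [0, 0, 24]}]' --fingers 141

```text
time: 17.37
tool_pos: [0.5652, -0.0915, 0.1935]
ee_rot: [-1.571, -0.0, 0.779]
wrist_force: [0.6, -0.2, -0.4]
width: 0.0441
```

step_arm --commands '[{"xyz": [0, 0, 0], "twist": [0, 0, -7]}, {"xyz": [0, 0, 0], "twist": [0, 0, -14]}, {"xyz": [0, 0, 0], "twist": [0, 0, -21]}, {"xyz": [0, 0, 0], "twist": [0, 0, -28]}, {"xyz": [0, 0, 0], "twist": [0, 0, -35]}, {"xyz": [0, 0, 0], "twist": [0, 0, -40]}]'

```text
time: 17.87
tool_pos: [0.5652, -0.091, 0.1932]
ee_rot: [-1.57, -0.0, 0.076]
wrist_force: [1.3, 0.3, -0.3]
width: 0.0417
```

```bash
python3 wl.py w8
```

```text
17.8667 [ 0.5651959  -0.09100419  0.19319501] [-1.56982339e+00 -9.34059202e-06  7.60752607e-02] 0.04169046171111675 -0.3352311585725084 [ 1.28638081  0.32668065 -0.32750426] [ 0.19710623 -0.17269016 -0.00116779]
```

View pics/w8.png

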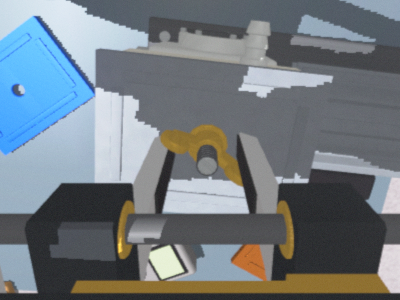

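step_arm --commands '[{"xyz": [0, 0, 0], "twist": [0, 0, -5]}, {"xyz": [0, 0, 0], "twist": [0, 0, -10]}, {"xyz": [0, 0, 0], "twist": [0, 0, -15]}, {"xyz": [0, 0, 0], "twist": [0, 0, -20]}, {"xyz": [0, 0, 0], "twist": [0, 0, -25]}, {"xyz": [0, 0, 0], "twist": [0, 0, -30]}, {"xyz": [0, 0, 0], "twist": [0, 0, -35]}, {"xyz": [0, 0, 0], "twist": [0, 0, -40]}]'

```text
time: 18.58
tool_pos: [0.5654, -0.091, 0.1933]
ee_rot: [-1.57, 0.0, -0.619]
wrist_force: [1.1, 1.8, -1.0]
width: 0.0421
```

```bash
python3 -c "
from bench import robot
o=robot.get_obs();print(o['ee_rot'],o['wrist_force'],o['wrist_torque'])"
```

```text
[-1.56990152e+00  1.72995638e-04 -6.18676241e-01] [ 1.12589349  1.76102723 -0.9899245 ] [ 0.24398678 -0.23508375  0.04145996]
```

step_arm --commands '[{"xyz": [0, 0, 0], "twist": [0, 0, -4]}, {"xyz": [0, 0, 0], "twist": [0, 0, -8]}, {"xyz": [0, 0, 0], "twist": [0, 0, -12]}, {"xyz": [0, 0, 0], "twist": [0, 0, -16]}, {"xyz": [0, 0, 0], "twist": [0, 0, -20]}]'

```text
time: 19.0
tool_pos: [0.5655, -0.0912, 0.1934]
ee_rot: [-1.57, -0.0, -0.967]
wrist_force: [1.6, 1.0, 0.0]
width: 0.0417
```

```bash
python3 -c "
from bench import robot
o=robot.get_obs();print(o['ee_rot'],o['wrist_force'],o['wrist_torque'])"
```

```text
[-1.56983916e+00 -1.05905342e-04 -9.67035739e-01] [1.57569891 0.9896832  0.01027433] [ 0.13100053 -0.22987664  0.00731551]
```

step_arm --commands '[{"xyz": [0, 0, 0], "twist": [0, 0, -3]}, {"xyz": [0, 0, 0], "twist": [0, 0, -6]}, {"xyz": [0, 0, 0], "twist": [0, 0, -9]}, {"xyz": [0, 0, 0], "twist": [0, 0, -12]}, {"xyz": [0, 0, 0], "twist": [0, 0, -15]}]'

```text
time: 19.42
tool_pos: [0.5656, -0.0913, 0.1935]
ee_rot: [-1.57, -0.0, -1.228]
wrist_force: [1.3, 1.5, -0.1]
width: 0.042
```

```bash
python3 -c "
from bench import robot
o=robot.get_obs();print(o['ee_rot'],o['wrist_force'],o['wrist_torque'])"
```

```text
[-1.56974873e+00 -1.95569487e-04 -1.22804989e+00] [ 1.29136185  1.45061822 -0.09048719] [ 0.05563466 -0.23136952  0.03869876]
```

step_arm --commands '[{"xyz": [0, 0, 0], "twist": [0, 0, -3]}, {"xyz": [0, 0, 0], "twist": [0, 0, -6]}, {"xyz": [0, 0, 0], "twist": [0, 0, -9]}, {"xyz": [0, 0, 0], "twist": [0, 0, -12]}, {"xyz": [0, 0, 0], "twist": [0, 0, -15]}]'

```text
time: 19.83
tool_pos: [0.5656, -0.0915, 0.1935]
ee_rot: [-1.57, -0.0, -1.49]
wrist_force: [1.3, -0.4, -0.6]
width: 0.0422
```

```bash
python3 look.py s9
```

```text
19.8333 [ 0.56564728 -0.09147884  0.19351628] [-1.56964571e+00 -2.40486332e-04 -1.48995905e+00] [ 1.27838279 -0.41428454 -0.58062378] [ 0.07433112 -0.24053688  0.02024234]
z med side 0.17602051401276753 495
plane tilt x,y,z0 [-0.0016463  -0.0108835   0.17584938] 451
```

View pics/s9.png

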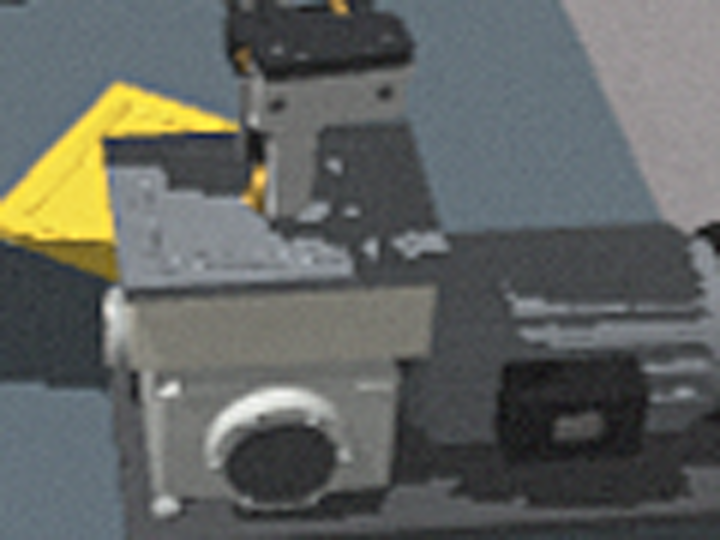

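step_arm --commands '[{"xyz": [0, 0, 0], "twist": [0, 0, -3]}, {"xyz": [0, 0, 0], "twist": [0, 0, -6]}, {"xyz": [0, 0, 0], "twist": [0, 0, -9]}, {"xyz": [0, 0, 0], "twist": [0, 0, -12]}, {"xyz": [0, 0, 0], "twist": [0, 0, -15]}]'

```text
time: 20.3
tool_pos: [0.5656, -0.0916, 0.1936]
ee_rot: [-1.57, -0.0, -1.751]
wrist_force: [1.6, -0.3, -1.2]
width: 0.0419
```

```bash
python3 -c "
from bench import robot
o=robot.get_obs();print(o['ee_rot'],o['wrist_force'],o['wrist_torque'])"
```

```text
[-1.56979051e+00 -2.87283776e-04 -1.75110033e+00] [ 1.59402271 -0.25256685 -1.1978263 ] [-0.02380474 -0.20185839  0.02891133]
```

step_arm --commands '[{"xyz": [0, 0, 0], "twist": [0, 0, -3]}, {"xyz": [0, 0, 0], "twist": [0, 0, -6]}, {"xyz": [0, 0, 0], "twist": [0, 0, -9]}, {"xyz": [0, 0, 0], "twist": [0, 0, -12]}]'

```text
time: 20.63
tool_pos: [0.5656, -0.0917, 0.1936]
ee_rot: [-1.57, -0.0, -1.961]
wrist_force: [1.6, -0.7, -0.6]
width: 0.0422
```

```bash
python3 -c "
from bench import robot
o=robot.get_obs();print(o['ee_rot'],o['wrist_force'],o['wrist_torque'])"
```

```text
[-1.56971864e+00 -1.43171751e-04 -1.96067464e+00] [ 1.62572974 -0.74311584 -0.56849677] [ 0.02009287 -0.18798178  0.00273865]
```

step_arm --commands '[{"xyz": [0, 0, 0], "twist": [0, 0, -3]}, {"xyz": [0, 0, 0], "twist": [0, 0, -6]}, {"xyz": [0, 0, 0], "twist": [0, 0, -9]}]'

```text
time: 20.88
tool_pos: [0.5655, -0.0917, 0.1935]
ee_rot: [-1.57, 0.0, -2.118]
wrist_force: [1.4, 0.6, -0.3]
width: 0.0421
```

```bash
python3 -c "
from bench import robot
o=robot.get_obs();print(o['ee_rot'],o['wrist_force'],o['wrist_torque'])"
```

```text
[-1.56998910e+00  4.63098135e-05 -2.11763346e+00] [ 1.38928188  0.57224843 -0.27695097] [ 0.04071384 -0.20752127  0.04574279]
```

step_arm --commands '[{"xyz": [0, 0, 0], "twist": [0, 0, -3]}, {"xyz": [0, 0, 0], "twist": [0, 0, -6]}, {"xyz": [0, 0, 0], "twist": [0, 0, -9]}, {"xyz": [0, 0, 0], "twist": [0, 0, -12]}, {"xyz": [0, 0, 0], "twist": [0, 0, -15]}]'

```text
time: 21.3
tool_pos: [0.5654, -0.0916, 0.1935]
ee_rot: [-1.57, 0.0, -2.379]
wrist_force: [0.9, 0.4, -0.6]
width: 0.0418
```

```bash
python3 -c "
from bench import robot
o=robot.get_obs();print(o['ee_rot'],o['wrist_force'],o['wrist_torque'])"
```

```text
[-1.57028792e+00  2.67031906e-04 -2.37938139e+00] [ 0.93979469  0.44811477 -0.64572862] [ 0.1352909  -0.15297475  0.06373463]
```

step_arm --commands '[{"xyz": [0, 0, 0], "twist": [0, 0, -3]}, {"xyz": [0, 0, 0], "twist": [0, 0, -6]}, {"xyz": [0, 0, 0], "twist": [0, 0, -9]}, {"xyz": [0, 0, 0], "twist": [0, 0, -12]}]'

```text
time: 21.63
tool_pos: [0.5655, -0.0914, 0.1935]
ee_rot: [-1.57, 0.0, -2.587]
wrist_force: [1.7, 0.3, -0.3]
width: 0.0423
```

```bash
python3 wl.py w10; python3 look.py s10
```

```text
21.6333 [ 0.5654512  -0.09141117  0.19353209] [-1.57042941e+00  4.94086824e-04 -2.58738622e+00] 0.04233099508542841 2.328080772622478 [ 1.73472871  0.30264102 -0.30303455] [ 0.07382691 -0.19144356  0.86075433]
21.6833 [ 0.56545235 -0.09135729  0.19353248] [-1.57037701e+00  4.37710017e-04 -2.58835036e+00] [ 1.01205606  0.1607495  -0.62254012] [ 0.05817784 -0.24743418  0.82553497]
z med side 0.17596430315145023 469
plane tilt x,y,z0 [ 0.00063348 -0.00625852  0.17581657] 443
```

View pics/w10.png

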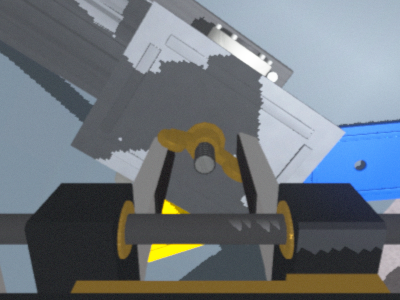

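View pics/s10.png

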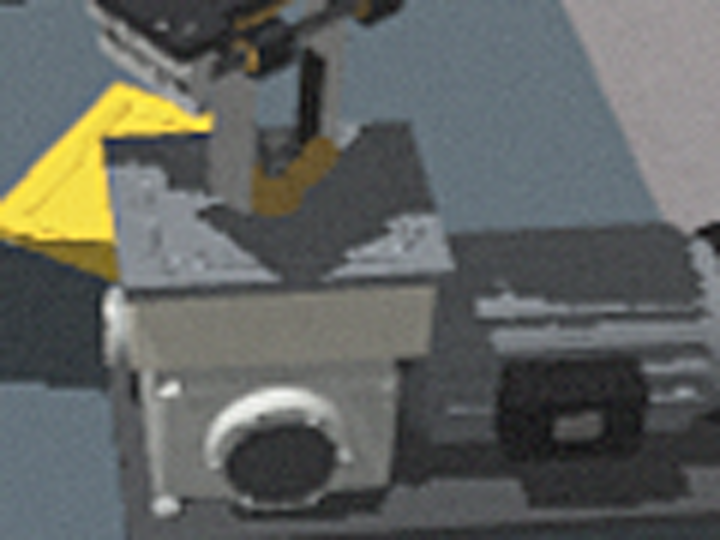

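step_arm --commands '[{"xyz": [0, 0, 0], "twist": [0, 0, -1]}, {"xyz": [0, 0, 0], "twist": [0, 0, -2]}]'

```text
time: 21.9
tool_pos: [0.5654, -0.0914, 0.1935]
ee_rot: [-1.57, 0.0, -2.621]
wrist_force: [2.1, -1.3, -0.7]
width: 0.0424
```

```bash
python3 -c "
from bench import robot
o=robot.get_obs();print(o['ee_rot'],o['wrist_force'],o['wrist_torque'])"
```

```text
[-1.57036940e+00  3.65593170e-04 -2.62147266e+00] [ 2.13271947 -1.27730907 -0.72778986] [-0.020305   -0.32245034  1.43240761]
```

step_arm --commands '[{"xyz": [0, 0, 0], "twist": [0, 0, 4]}, {"xyz": [0, 0, 0], "twist": [0, 0, 10]}, {"xyz": [0, 0, 0], "twist": [0, 0, 14]}, {"xyz": [0, 0, 0], "twist": [0, 0, 14]}, {"xyz": [0, 0, 0.02], "twist": [0, 0, 14]}, {"xyz": [0, 0, 0.05], "twist": [0, 0, 14]}, {"xyz": [0, 0, 0.08], "twist": [0, 0, 14]}, {"xyz": [-0.03, 0, 0.1], "twist": [0, 0, 20]}, {"xyz": [-0.07, 0, 0.1], "twist": [0, 0, 27]}, {"xyz": [-0.11, 0, 0.1], "twist": [0, 0, 34]}, {"xyz": [-0.15, 0, 0.1], "twist": [0, 0, 41]}, {"xyz": [-0.15, 0, 0.1], "twist": [0, 0, 41]}]' --fingers 120

```text
time: 22.9
tool_pos: [0.4095, -0.0908, 0.2944]
ee_rot: [-1.572, -0.001, -1.909]
wrist_force: [0.8, 0.2, 0.8]
width: 0.0496
```

```bash
python3 look.py s11
python3 - <<'E'
from h import *
p,d=robot.snapshot("top"); cv2.imwrite("pics/t11.png",cv2.resize(p[75:225,250:450,::-1],None,fx=3.5,fy=3.5))
ci=robot.camera_info("top");P=cloud(d,ci); c=np.array([.5655,-.0915])
m=(P[...,2]>.172)&(P[...,2]<.19)&(np.hypot(P[...,0]-c[0],P[...,1]-c[1])<.11)
cnt=max(cv2.findContours(m.astype(np.uint8),0,cv2.CHAIN_APPROX_NONE)[0],key=cv2.contourArea)[:,0]
print(cv2.minAreaRect(ray(cnt,ci,.178)[:,:2].astype(np.float32)),np.median(P[m][:,2]))
E
```

```text
22.9 [ 0.40947513 -0.09080209  0.29438031] [-1.57173094e+00 -1.16872988e-03 -1.90901854e+00] [0.77329958 0.16187289 0.81751315] [ 0.07715421 -0.01794003 -0.00456151]
z med side 0.17592188413258125 490
plane tilt x,y,z0 [ 0.0021969  -0.00427319  0.17576466] 450
((0.5650907754898071, -0.0932261124253273), (0.11596023291349411, 0.15622739493846893), 88.55888366699219) 0.17908914730889813
```

View pics/s11.png

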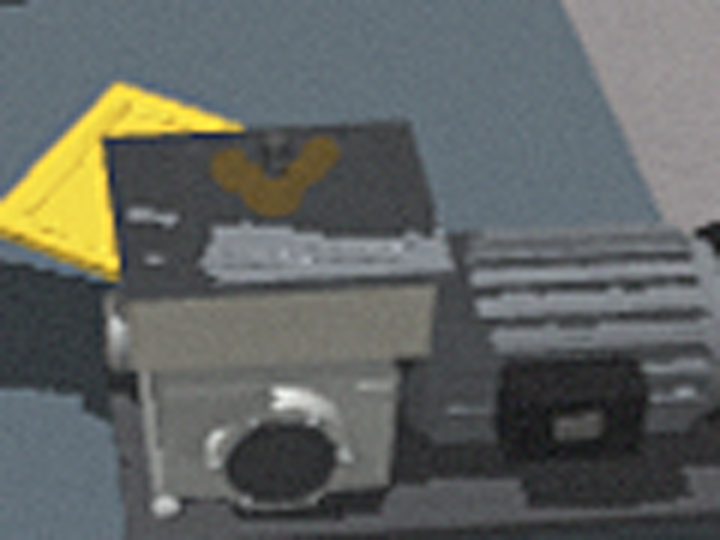

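View pics/t11.png

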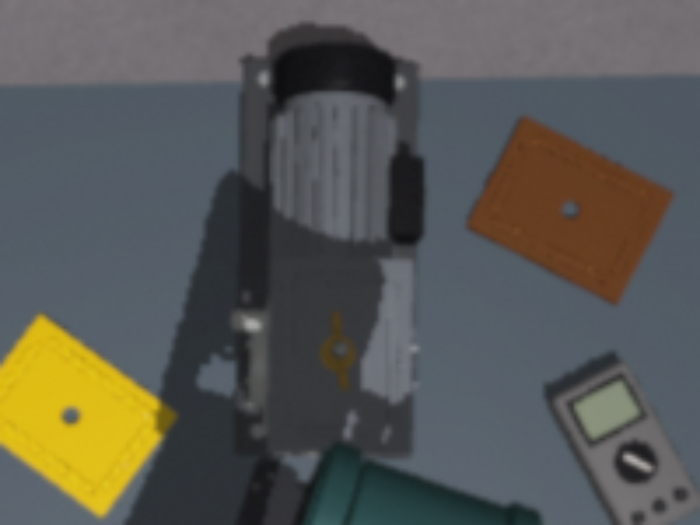

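Run:
```python
from h import *
for n in ("side","top"):
    ci=robot.camera_info(n);p,d=robot.snapshot(n);P=cloud(d,ci)
    h=cv2.cvtColor(p,cv2.COLOR_RGB2HSV); b=(h[...,0]>10)&(h[...,0]<28)&(h[...,1]>110)&(np.hypot(P[...,0]-.5655,P[...,1]+.0915)<.045)
    X=P[b];t=X[:,:2]-X[:,:2].mean(0); w,V=np.linalg.eigh(t.T@t); print(n,len(X),X.mean(0),X[:,2].max(),np.percentile(X[:,2],98),np.degrees(np.arctan2(V[1,1],V[0,1])))
    v,u=np.nonzero(b); q=ray(np.c_[u,v],ci,.205)[:,:2];t=q-q.mean(0); w,V=np.linalg.eigh(t.T@t);print(np.degrees(np.arctan2(V[1,1],V[0,1])))
```

```text
side 118 [ 0.56406242 -0.09775474  0.1928477 ] 0.21025655074352634 0.20909889397365097 -175.33013145377674
-156.38439622300834
top 68 [ 0.56243    -0.08994225  0.19666297] 0.21312010115331514 0.21283613258988837 -172.41124286573523
-173.10873566233812
```

```bash
python3 -c "
from bench import robot
print(robot.close_job()); print(robot.get_obs()['time'])"
```

```text
the job is handed in; nothing more can be done
None
the job is handed in; nothing more can be done
```

The lid is home and square on the filter housing, the wing nut is snug on it, and the job is handed in at about 23 s of the 64 s allowed. No verdict was reported.

**What I did:**
- I pushed the lid about 78° clockwise with the closed fingertips against its long edge until it dropped over the rim.
- I then used the half-open jaws as a fork on the wings. Three clockwise strokes turned the nut about 540° in all, with the jaws opened wide for each return.
- At the stop the wrist torque rose from about 0.05 to 1.4 N m. I backed off, lifted clear and moved the arm away.

**Last checks:**
- **Lid:** it sits 6.0 mm lower than at the start, level to about 0.005 rad. The top camera puts it at -1.4°, against a housing angle of about -2°.
- **Wing nut:** the top camera shows the wing tops about 8 mm lower than at the start. The wing angle of about 5–7° fits the tool angle at the stop, so there is no sign that the nut backed off. I could not measure the clamping force directly.
- **Bystanders:** nothing touched the old filter or the multimeter, though I did not measure their positions again.

**Disagreements:** the side camera gave positions about 6–7 mm further towards -y than the top camera. I went by the top camera, and the wrist camera agreed with it to about 2 mm. The side camera also showed the wing tops only about 6 mm lower, and its coarser fit of the wing angle was unusable.

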